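# Pump out the pastry keeper and snap its valve cap home

### The job

Seal the vacuum pastry keeper: first push its pump knob all the way down to its stop and let it spring back up, then take the grey snap cap and press it straight down onto the valve stud on the lid until it clicks over and sits fully home. Do not ease off after the click: the program finishes while the fingers are still pressing the cap firmly down on the stud (with 5 N or more). Leave the other things on the worktop where they stand.

Things in the scene. Friction and masses are not known exactly. Their poses are not given: they have to be found in the camera images.
- keeper: Vacuum pastry keeper: low white box with a brown wooden lid, 116 x 176 mm (its own x by y), lid top 65 mm above the worktop; fixed. Origin: centre of the underside, z up. On the lid's long centre line stand the pump knob, 45 mm toward +y, and the valve stud, 45 mm toward -y. Turned at most 25 degrees, so seen from the robot the pump knob is always on the left and the stud on the right.
- pump (a joint): Travel of the pump knob, in m: 0 = fully up, grows as it is pushed down, 0.012 = at its stop. A spring pushes it back: about 3 N at the top, about 8 N at the stop.
- pump_top (a point): Centre of the flat top of the pump knob, a mushroom-shaped steel knob 34 mm across on a 40 mm collar; its top is 99 mm above the worktop when up, and moves down with the knob.
- stud_top (a point): Centre of the flat top of the valve stud; z up. The stud is a plain steel post, 21 mm across and 25 mm high above the lid (top 90 mm above the worktop), tapering to 14 mm across over its last 6 mm. Four sprung steel balls bulge from its sides 9 mm above the lid, to 28 mm across.
- cap: Loose snap cap: a ribbed plain grey plastic cup standing open end down, 42 mm across, 28 mm high, about 30 g. Origin: centre of its open (lower) rim, z up to its closed flat top. Bore 32 mm wide, 23 mm deep, with an inward bead 25 mm wide at the mouth.
- cap_seat (a point): Centre of the cap's inner roof, 23 mm above its rim; z along its axis. Pressed over the stud, the cap meets the balls when its rim is about 11 mm above the lid, resists with about 6 to 10 N, then clicks over, the balls drawing it down, and stops hard when the roof meets the stud: rim 2 mm above the lid, cap top 95 mm above the worktop.
- tea_tin: Bystander: tea light in a small round metal tin, 38 mm across, 15 mm high. Origin: centre of the underside. It and the cap may have changed places.
- stopper: Bystander: brown bottle stopper standing on its head, 38 mm across, 57 mm high. Origin: centre of the underside.
- bell: Bystander: round metal counter bell, 81 mm across, 64 mm high, at the left edge. Origin: centre of the underside.
- tumbler: Bystander: clear drinking glass, 80 mm across, 91 mm high, behind the keeper. Origin: centre of the underside.
- press (a point): Foot of the tall green juice press that stands fixed at the right, always in the same place (this point: centre of its base on the worktop). It fills about 100 mm in front and behind, 110 mm to its left and 190 mm to its right; its frame is about 0.35 m tall and its lever stands higher still. The arm must pass round it, not through it.
Not all that is in view belongs to the job. What is meant by the cap is not black, and is the larger of those in its own colour.

How it is judged:
By the outcome, as a careful person would: the job done as asked, in the order asked, and still so for the second after the job is handed in, while the arm keeps its last pose, push and grip.
It also fails if it takes over 53 s, if anything falls off the work surface, if the arm or the gripper's body presses on something with over 40 N, if the wrist force passes 120 N, or if a joint passes its speed limit or range.

### The arm

A 6-joint arm with a two-finger parallel gripper is mounted at the origin on a cart in front of the work surface, level with it; the furniture and walls round the work are solid. World frame = base frame: x ahead of the robot, y to its left, z up, the work surface at z = 0. Lengths are in mm, angles in rad, forces in N, time in s.
With the tool pointing down it reaches from about 350 to 875 mm from the base axis. Payload 4.2 kg.
Tool frame: the origin (TCP) lies midway between the tips of the shut fingers; the grasp point (between the pads) lies 19 mm behind it (arm.tcp_to_grasp is the distance from the TCP to the grasp point, in mm); z points along the fingers, y is the line along which they close (so a half turn about z gives the same grasp; the last joint's range is limited). The gripper opens to 85 mm and grips with 20 to 120 N. Pads are 22 mm wide; open, the fingers measure 114 mm over their backs; the gripper's body (76 mm by 85 mm) begins 54 mm behind the grasp point. The pads swing forward as they close: fully open they stand 13 mm farther back than shut.
Start: joints at [-0.864, 0.385, 0.008, 0, -1.194, -0.259], TCP at [270.626, -563.348, 231.312] pointing down, gripper open.
Joint ranges: [-3.14, 3.14], [-1.21, 2.06], [-1.07, 1.41], [-3.16, 2.05], [-2.99, -0.16], [-3.1, 3.1]. Speed limits (rad/s): [2.79, 2.79, 3.14, 3.14, 3.14, 3.14].

### API

Orientations are given as a unit quaternion [x, y, z, w].
In Python, from bench import arm, imaging, job, models gives the robot as it stands.
- The arm moves only by the tool arm_command, never from a script. Its argument "rows" is a list of rows, each an object with "grip": the opening, from 0 (shut) to 1 (fully open); "linear": the shift along the tool's x, y, z in mm, a list of three; "rot": the turn, a rotation vector about the tool's x, y, z in rad, a list of three. In form: [{"grip": grip, "linear": [tx, ty, tz], "rot": [rx, ry, rz]}, ...]. A call has 1 to 10 rows; each row is the pose to reach, as a shift and turn from the pose commanded when the call began, along the tool's axes at that moment; what a row does not reach only later rows make up. A row lasts 1/8 s, in which the tool goes at most 62.5 mm and 10.7 degrees, less where a joint would pass 70% of its speed; a pose out of reach is approached as far as the arm can. A call with a gripper value outside its range is refused whole. The fingers move at their own pace and stop on an object; the grip force is fixed at half the most. Time passes only in rows, so rows that repeat a pose let the fingers close. It gives the time, the measured TCP pose, the force, the opening and the grip force at its end, in the units of the state.
- arm.read_state(): the state, without advancing time (a new reading comes with each control period).
- imaging.get_image(name): name is "side" or "top" or "wrist"; returns a dict with "frame" (384x512x3 uint8, red, green, blue), "fx", "fy", "cx", "cy" (pixels), "extrinsics" (4x4, takes a point from world to camera coordinates); the wrist camera has in their place "T_tool_cam" (4x4, takes a point from camera to tool coordinates, whose origin is the TCP and whose axes are the flange's). Camera axes: x right, y down, z forward; pixel columns grow to the right and rows downward; lengths in mm; the calibration is good to about 2 mm. A picture is of the moment at which its call begins: read the wrist's pose just before it. There is no depth.
- job.job_done(): hands the job in; it is judged then, once.
Trained networks look in a picture, given as the dict that the camera call returned (one of the last four; its "shot" number tells which), for a name from the list of things; names that differ only in an ending like _2 or _b are one class to them, and where a whole thing is asked for, a point or a joint stands for the part that bears it (a point fixed in the world has none). Each returns a list of dicts, best first, with "score" (0 to 1); they miss things now and then, are a little off and sometimes report something else, mostly with a low value. They report only what shows in the picture. A call takes as long as a camera call. They do not tell look-alikes from the thing itself.
- models.spot_in(picture, query): "rect" ([left, top, right, bottom] in pixels, round what is visible of it).
- models.tip_of(picture, query): "pixel" ([column, row] in pixels: a listed point, or the origin of a listed thing).
The state is a dict: "clock": time; "joints": joint angles; "joint_vel": joint speeds; "joint_efforts": joint torques, N m; "position": TCP position; "ee_rot": TCP orientation; "contact_force": force on the tool from outside, world axes, zero at the start; "wrist_torque": the same for the moment, N m; "gripper_width": finger opening in mm; "grasp_force": force on a finger pad.
Only numpy, scipy, OpenCV 4.12 (cv2) and the standard library are available. Lean on these libraries where they do the work, as an engineer would, in place of code of your own. Each camera call takes 0.05 s, during which the arm holds its last target. There are 200 camera calls.

## Working session

There is one attempt and no reset: what is moved stays moved. The work goes in short steps, Python scripts to look and compute and a tool call to move; the robot and the scene stay as the last step left them, time stands still between calls to the robot, and variables do not carry over. Pictures are saved under pics/ and viewed, at most 10 in all, crops included, and the job is handed in when it is done.

Besides the shell and the picture viewer there is one more tool, called after "Emit:" by a JSON object that holds its "fn" and its "kwargs". arm_command: Moves the arm, as the interface text tells. Its arguments: {"type":"object","properties":{"rows":{"type":"array"}},"required":["rows"]}

```bash
mkdir -p pics; cat > h.py <<'E'
import numpy as np, cv2
from bench import arm, imaging, job, models
from scipy.spatial.transform import Rotation as R
def ray(p,px):
    d=np.array([(px[0]-p['cx'])/p['fx'],(px[1]-p['cy'])/p['fy'],1.])
    if 'extrinsics' in p: T=np.linalg.inv(np.array(p['extrinsics']))
    else: T=p['T']
    return T[:3,3],T[:3,:3]@d
def onz(p,px,z):
    o,d=ray(p,px); return o+d*(z-o[2])/d[2]
def get(n):
    s=arm.read_state(); p=imaging.get_image(n)
    if n=='wrist':
        T=np.eye(4);T[:3,:3]=R.from_quat(s['ee_rot']).as_matrix();T[:3,3]=s['position'];p['T']=T@np.array(p['T_tool_cam'])
    return p
def proj(p,w):
    T=np.array(p['extrinsics']) if 'extrinsics' in p else np.linalg.inv(p['T'])
    c=T[:3,:3]@np.array(w)+T[:3,3]; return c[:2]/c[2]*[p['fx'],p['fy']]+[p['cx'],p['cy']]
def save(p,f,s=1): cv2.imwrite('pics/'+f,cv2.resize(p['frame'][:,:,::-1],None,fx=s,fy=s))
E
python3 - <<'E'
from h import *
np.set_printoptions(precision=1,suppress=True)
s=arm.read_state();print(s)
Z=dict(pump_top=99,stud_top=90,cap=0,cap_seat=23,tea_tin=0,stopper=0,bell=0,tumbler=0,keeper=0,press=0)
for n in('top','side'):
    p=get(n);save(p,n+'0.png',1.5)
    print(n, np.linalg.inv(np.array(p['extrinsics']))[:3,3])
    for k,z in Z.items():
        for r in models.tip_of(p,k)[:3]: print(k,r['pixel'],round(r['score'],2),onz(p,r['pixel'],z))
E
```

```text
{'clock': 0.0, 'joints': array([-0.9,  0.4,  0. , -0. , -1.2, -0.3]), 'joint_vel': array([ 0., -0., -0., -0.,  0.,  0.]), 'joint_efforts': array([ -0. , -39.2,  18.8,   4.2,  -0. ,  -0. ]), 'position': array([ 270.4, -562.8,  230.2]), 'ee_rot': array([-0.2,  1. ,  0. , -0. ]), 'contact_force': array([ 0. , -0.5,  0.4]), 'wrist_torque': array([0. , 0.1, 0. ]), 'grasp_force': 0.0, 'gripper_width': 85.21045850396756}
top [ 464.9   54.1 1159.8]
pump_top [194.9, 205.8] 0.45 [603.2 190.2  99. ]
stud_top [225.7, 210.9] 0.88 [590.9 112.2  90. ]
cap [284.3, 253.2] 0.59 [484.3 -43.7   0. ]
cap [215.8, 273.8] 0.51 [429.6 143.3   0. ]
cap [166.2, 274.2] 0.45 [429.2 278.    0. ]
cap_seat [283.3, 249.1] 0.72 [494.8 -39.3  23. ]
cap_seat [168.5, 268.1] 0.48 [445.8 267.8  23. ]
cap_seat [217.1, 280.8] 0.43 [412. 138.  23.]
tea_tin [348.4, 257.3] 0.68 [ 472.4 -218.8    0. ]
stopper [244.0, 273.4] 0.67 [430.4  66.7   0. ]
bell [147.1, 196.6] 0.88 [642.6 336.7   0. ]
tumbler [238.7, 148.4] 0.97 [780.   80.9   0. ]
keeper [215.5, 211.2] 0.77 [600.7 145.5   0. ]
keeper [245.5, 273.3] 0.15 [430.6  62.7   0. ]
side [149.9 715.6 732.3]
pump_top [223.1, 205.8] 0.61 [607.1 188.7  99. ]
stud_top [244.8, 194.0] 0.93 [594.8 112.6  90. ]
stud_top [177.5, 266.8] 0.66 [574.9 388.8  90. ]
cap [304.8, 204.4] 0.74 [485.7 -32.2   0. ]
cap [260.0, 281.7] 0.54 [443.6 265.9   0. ]
cap [292.3, 253.8] 0.5 [423.1 149.6   0. ]
cap_seat [265.0, 278.4] 0.56 [429.9 266.   23. ]
cap_seat [308.3, 196.7] 0.54 [482.7 -43.5  23. ]
cap_seat [292.3, 244.9] 0.5 [428.9 142.3  23. ]
tea_tin [335.5, 175.8] 0.65 [ 469.7 -207.     0. ]
stopper [302.4, 229.3] 0.65 [443.3  59.9   0. ]
stopper [333.7, 173.8] 0.29 [ 478.9 -213.4    0. ]
bell [180.8, 266.5] 0.93 [628.4 337.8   0. ]
tumbler [198.8, 188.1] 0.93 [789.8  84.8   0. ]
keeper [235.1, 224.5] 0.93 [604.5 147.6   0. ]
```

View pics/top0.png

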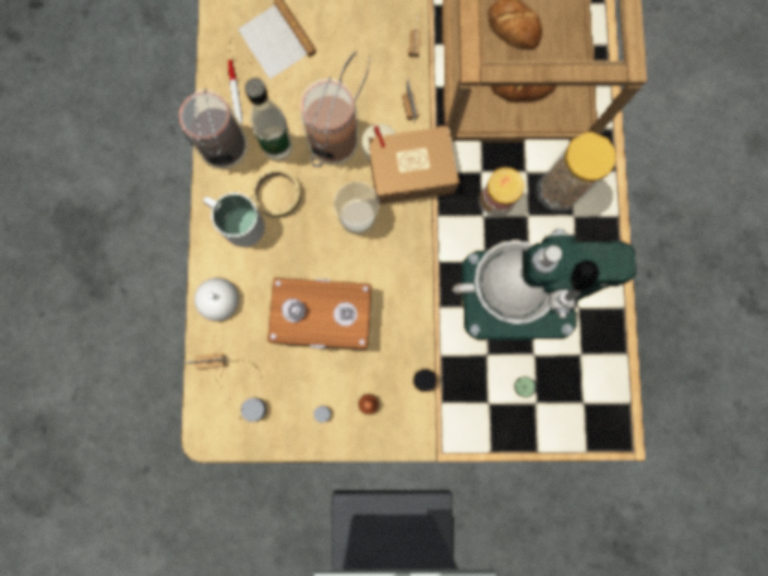

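View pics/side0.png

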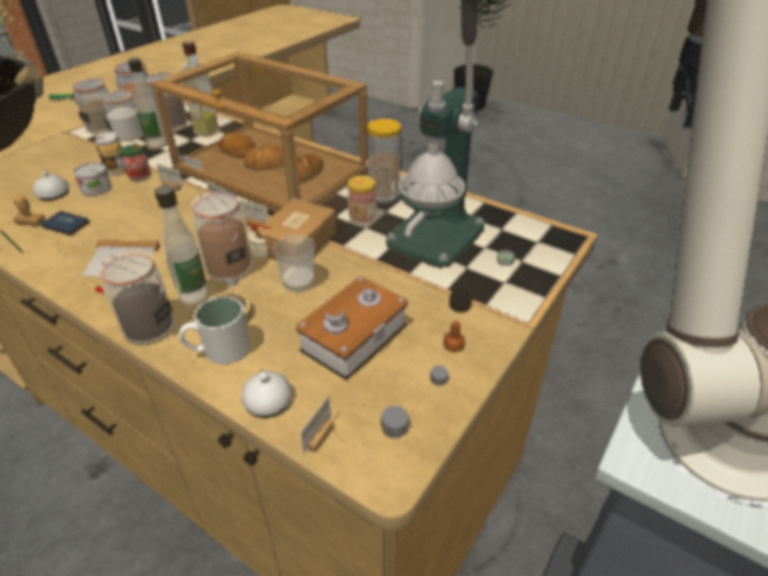

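Candidates in the top image: large grey cup (168,272), small grey cup (215,275), black cup (284,253), green tin (349,257), and the brown stopper (245,270). The cap should be the large grey cup at left, since it is not black and is the bigger of the two grey ones. I'll check it in a crop.

```bash
python3 - <<'E'
from h import *
np.set_printoptions(precision=2,suppress=True)
p=get('side');f=p['frame'][225:305,235:320,::-1]
cv2.imwrite('pics/crop1.png',cv2.resize(f,None,fx=6,fy=6,interpolation=2))
w=get('wrist');print(w['T_tool_cam'],w['fx'])
s=arm.read_state();M=R.from_quat(s['ee_rot']).as_matrix();print(M)
for t in([400,0,260],[450,170,330]): print(t,M.T@(np.array(t)-s['position']))
E
```

```text
[[  -0.     -0.97   -0.26   66.21]
 [   1.     -0.     -0.     -0.11]
 [   0.     -0.26    0.97 -143.78]
 [   0.      0.      0.      1.  ]] 306.35778259822985
[[-0.9  -0.43 -0.  ]
 [-0.43  0.9   0.  ]
 [ 0.    0.   -1.  ]]
[400, 0, 260] [-360.54  451.79  -28.69]
[450, 170, 330] [-479.22  583.38  -98.69]
```

View pics/crop1.png

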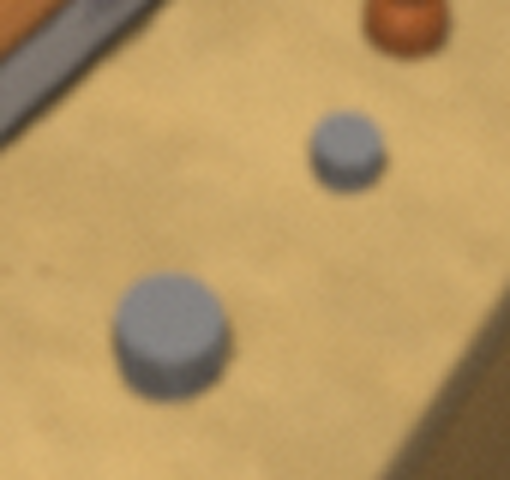

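The crop shows the large grey cup at side pixel (263,281), clearly bigger than the small one at (293,250). The large one is the cap. Moving round the press, with the fingers shut for the pump.

Emit:
{"fn": "arm_command", "kwargs": {"rows": [{"grip": 0, "linear": [-360, 452, -29], "rot": [0, 0, 0]}, {"grip": 0, "linear": [-360, 452, -29], "rot": [0, 0, 0]}, {"grip": 0, "linear": [-360, 452, -29], "rot": [0, 0, 0]}, {"grip": 0, "linear": [-360, 452, -29], "rot": [0, 0, 0]}, {"grip": 0, "linear": [-360, 452, -29], "rot": [0, 0, 0.445]}, {"grip": 0, "linear": [-360, 452, -29], "rot": [0, 0, 0.445]}, {"grip": 0, "linear": [-360, 452, -29], "rot": [0, 0, 0.445]}, {"grip": 0, "linear": [-479, 583, -99], "rot": [0, 0, 0.445]}, {"grip": 0, "linear": [-479, 583, -99], "rot": [0, 0, 0.445]}, {"grip": 0, "linear": [-479, 583, -99], "rot": [0, 0, 0.445]}]}}

```text
clock: 2.45
position: [408.5, 11.2, 294.0]
ee_rot: [-0.002, 1.0, 0.0, 0.001]
contact_force: [0.3, -0.7, -0.5]
gripper_width: -0.2
grasp_force: 0.0
```

Emit:
{"fn": "arm_command", "kwargs": {"rows": [{"grip": 0, "linear": [0, 0, 0], "rot": [0, 0, 0]}, {"grip": 0, "linear": [0, 0, 0], "rot": [0, 0, 0]}]}}

```text
clock: 2.7
position: [408.1, 9.2, 292.8]
ee_rot: [-0.002, 1.0, -0.0, -0.0]
contact_force: [-0.2, -0.6, -0.2]
gripper_width: 0.1
grasp_force: 0.0
```

Emit:
{"fn": "arm_command", "kwargs": {"rows": [{"grip": 0, "linear": [-60, 161, -37], "rot": [0, 0, 0]}, {"grip": 0, "linear": [-60, 161, -37], "rot": [0, 0, 0]}, {"grip": 0, "linear": [-60, 161, -37], "rot": [0, 0, 0]}, {"grip": 0, "linear": [-60, 161, -37], "rot": [0, 0, 0]}, {"grip": 0, "linear": [-60, 161, -37], "rot": [0, 0, 0]}]}}

```text
clock: 3.32
position: [467.8, 168.7, 329.3]
ee_rot: [-0.0, 1.0, -0.001, -0.001]
contact_force: [-0.3, -0.3, -0.1]
gripper_width: -0.0
grasp_force: 0.0
```

```bash
python3 - <<'E'
from h import *
np.set_printoptions(precision=1,suppress=True)
p=get('wrist');save(p,'w1.png',1.5)
print(arm.read_state()['position'])
for k,z in dict(pump_top=99,stud_top=90,cap=0,cap_seat=23,keeper=0).items():
    for r in models.tip_of(p,k)[:3]: print(k,np.array(r['pixel']),round(r['score'],2),onz(p,r['pixel'],z))
E
```

```text
[467.7 168.5 329.5]
pump_top [  3.3 152.9] 0.37 [ 455.1 -139.4   99. ]
stud_top [202.6 255.3] 0.73 [597.3  97.5  90. ]
cap [116.1 161.4] 0.84 [482.4 -47.3   0. ]
cap [319.1 131.5] 0.82 [436.5 267.1   0. ]
cap [241.6 126. ] 0.74 [428.2 149.2   0. ]
cap_seat [113.1 161.8] 0.92 [479.1 -41.3  23. ]
cap_seat [323.2 128.2] 0.9 [430.1 267.9  23. ]
keeper [242.9 232. ] 0.57 [600.8 149.6   0. ]
```

View pics/w1.png

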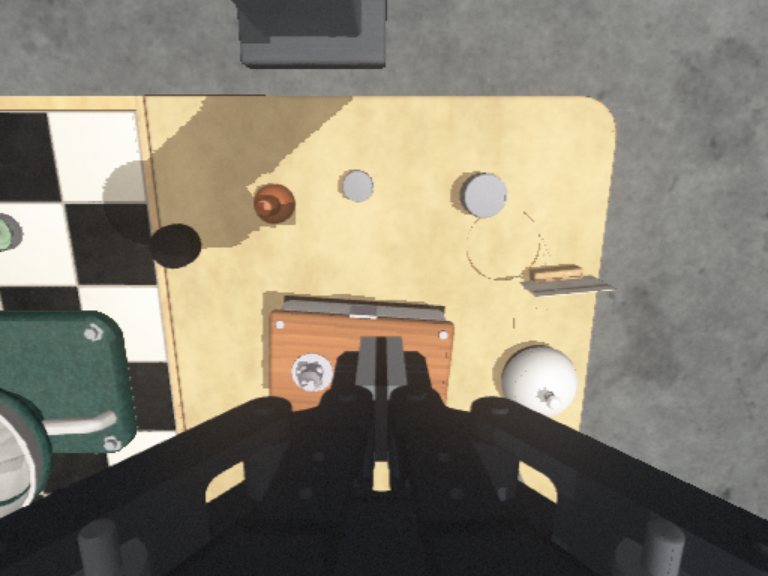

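w1 shows the large grey cap at (484,195), the small one at (358,186), the stud at about (308,375), and the knob hidden by the fingers. I'll move forward for an unobstructed view straight down on the keeper.

Emit:
{"fn": "arm_command", "kwargs": {"rows": [{"grip": 0, "linear": [-180, -10, 20], "rot": [0, 0, 0]}, {"grip": 0, "linear": [-180, -10, 20], "rot": [0, 0, 0]}, {"grip": 0, "linear": [-180, -10, 20], "rot": [0, 0, 0]}, {"grip": 0, "linear": [-180, -10, 20], "rot": [0, 0, 0]}, {"grip": 0, "linear": [-180, -10, 20], "rot": [0, 0, 0]}]}}

```text
clock: 4.25
position: [647.9, 160.4, 309.6]
ee_rot: [-0.001, 1.0, -0.0, -0.0]
contact_force: [-0.1, 0.8, 0.7]
gripper_width: 0.1
grasp_force: 0.0
```

```bash
python3 - <<'E'
from h import *
np.set_printoptions(precision=1,suppress=True)
p=get('wrist');save(p,'w2.png',1.5)
np.save('w2.npy',p,allow_pickle=True)
print(arm.read_state()['position'],p['T'][:3,3])
for k,z in dict(pump_top=99,stud_top=90,cap=0,cap_seat=23,keeper=0).items():
    for r in models.tip_of(p,k)[:3]: print(k,np.array(r['pixel']),round(r['score'],2),onz(p,r['pixel'],z))
E
```

```text
[647.5 160.6 310.8] [581.9 159.9 453.4]
pump_top [282.8 127.5] 0.49 [603.5 192.5  99. ]
stud_top [203.9 118.2] 0.68 [593.6 101.9  90. ]
cap [104.3  32.1] 0.66 [483.6 -42.2   0. ]
keeper [247.2 118.7] 0.7 [597.1 150.    0. ]
```

View pics/w2.png

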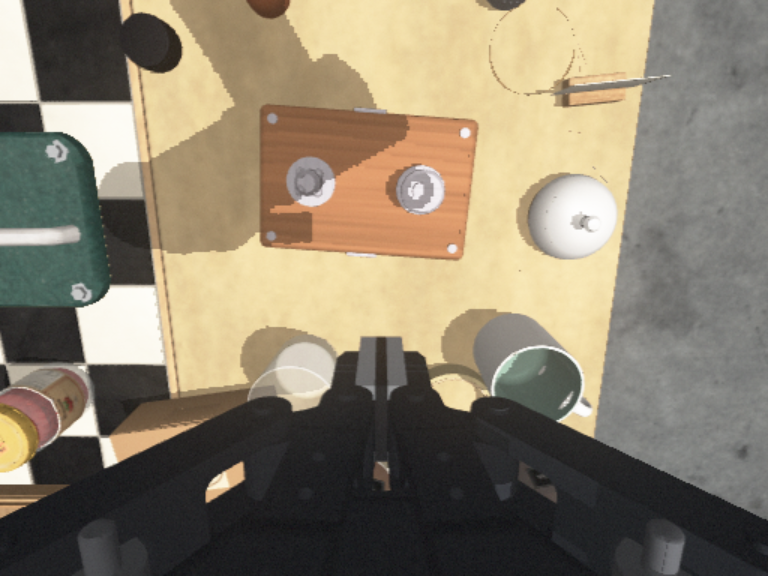

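w2 shows lid screws at (272,118), (465,132), (452,248) and (271,236), the knob at about (424,190), and the stud at about (306,178).

```bash
python3 - <<'E'
from h import *
np.set_printoptions(precision=1,suppress=True)
p=np.load('w2.npy',allow_pickle=True).item()
f=lambda u,z:onz(p,np.array(u)/1.5,z)
S=np.array([f(u,65) for u in[(272,118),(465,132),(452,248),(271,236)]]);print(S,S.mean(0))
C=np.array([f(u,65) for u in[(262,105),(477,119),(463,260),(262,245)]]);print(C,C.mean(0))
for X in(S,C):
  d=X[1]-X[0]+X[2]-X[3];a=np.arctan2(-d[0],d[1]);c=X.mean(0);u=np.array([-np.sin(a),np.cos(a)])
  print(np.degrees(a),c[:2]+45*u,c[:2]-45*u)
  P=[*(c[:2]+45*u),99];Q=[*(c[:2]-45*u),90];print(proj(p,P)*1.5,proj(p,Q)*1.5)
print('knob top',f((424,190),99),'stud',f((306,178),90),f((311,181),65))
im=p['frame'][85:165,180:315,::-1];cv2.imwrite('pics/w2c.png',cv2.resize(im,None,fx=5.8,fy=5.8,interpolation=2))
E
```

```text
[[548.3  72.7  65. ]
 [558.8 227.2  65. ]
 [653.3 220.7  65. ]
 [643.1  66.2  65. ]] [600.9 146.7  65. ]
[[538.6  65.4  65. ]
 [548.9 236.3  65. ]
 [663.7 230.6  65. ]
 [650.9  58.1  65. ]] [600.5 147.6  65. ]
-3.8048054230815005 [603.9 191.6] [597.9 101.8]
[423.  191.7] [306. 183.]
-3.846989900560983 [603.6 192.5] [597.5 102.7]
[424.2 191.3] [307.1 182.5]
knob top [602.6 192.4  99. ] stud [594.1 102.   90. ] [597.4 102.   65. ]
```

View pics/w2c.png

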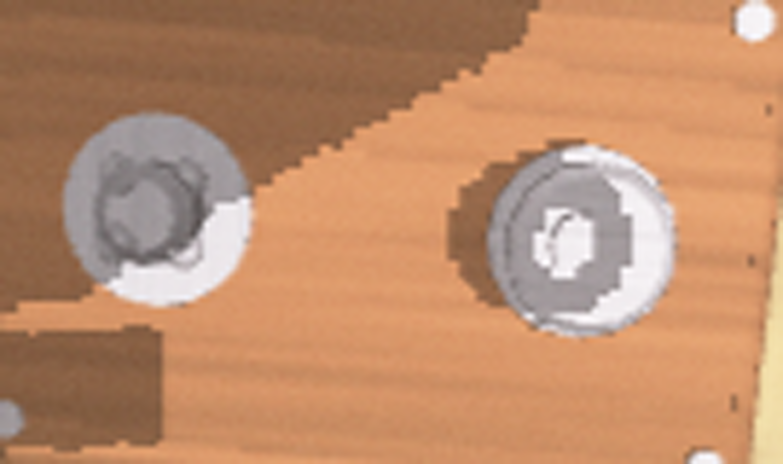

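The stud top is at (597.5,102.5) and the knob at (604,192), with yaw about −3.8°. Descending onto the knob.

Emit:
{"fn": "arm_command", "kwargs": {"rows": [{"grip": 0, "linear": [43.5, 31.5, 100], "rot": [0, 0, 0]}, {"grip": 0, "linear": [43.5, 31.5, 100], "rot": [0, 0, 0]}, {"grip": 0, "linear": [43.5, 31.5, 205], "rot": [0, 0, 0]}, {"grip": 0, "linear": [43.5, 31.5, 205], "rot": [0, 0, 0]}, {"grip": 0, "linear": [43.5, 31.5, 205], "rot": [0, 0, 0]}, {"grip": 0, "linear": [43.5, 31.5, 205], "rot": [0, 0, 0]}]}}

```text
clock: 5.3
position: [605.7, 192.9, 107.5]
ee_rot: [-0.002, 1.0, 0.001, 0.002]
contact_force: [-0.6, -0.2, 0.2]
gripper_width: 0.2
grasp_force: 0.0
```

Emit:
{"fn": "arm_command", "kwargs": {"rows": [{"grip": 0, "linear": [0, 0, 5], "rot": [0, 0, 0]}, {"grip": 0, "linear": [0, 0, 10], "rot": [0, 0, 0]}, {"grip": 0, "linear": [0, 0, 15], "rot": [0, 0, 0]}, {"grip": 0, "linear": [0, 0, 17], "rot": [0, 0, 0]}, {"grip": 0, "linear": [0, 0, 17], "rot": [0, 0, 0]}]}}

```text
clock: 5.92
position: [605.4, 192.7, 89.4]
ee_rot: [-0.002, 1.0, 0.0, 0.001]
contact_force: [0.1, 0.8, 6.7]
gripper_width: -0.2
grasp_force: 3.3
```

6.7 N means the spring is not yet at its stop, so I keep pressing.

Emit:
{"fn": "arm_command", "kwargs": {"rows": [{"grip": 0, "linear": [0, 0, 2], "rot": [0, 0, 0]}, {"grip": 0, "linear": [0, 0, 4], "rot": [0, 0, 0]}, {"grip": 0, "linear": [0, 0, 5], "rot": [0, 0, 0]}, {"grip": 0, "linear": [0, 0, 5], "rot": [0, 0, 0]}]}}

```text
clock: 6.42
position: [605.5, 192.7, 87.0]
ee_rot: [-0.002, 1.0, 0.0, 0.002]
contact_force: [-5.1, 0.1, 17.5]
gripper_width: -0.4
grasp_force: 8.2
```

The knob is at its stop: z is 87.0 with 17.5 N. I'll release it, rise, open the fingers and go to look at the cap.

Emit:
{"fn": "arm_command", "kwargs": {"rows": [{"grip": 0, "linear": [0, 0, -20], "rot": [0, 0, 0]}, {"grip": 0, "linear": [0, 0, -75], "rot": [0, 0, 0]}, {"grip": 0, "linear": [0, 0, -130], "rot": [0, 0, 0]}, {"grip": 1, "linear": [125, 75, -150], "rot": [0, 0, 0]}, {"grip": 1, "linear": [125, 75, -150], "rot": [0, 0, 0]}, {"grip": 1, "linear": [125, 75, -150], "rot": [0, 0, 0]}, {"grip": 1, "linear": [125, 75, -150], "rot": [0, 0, 0]}, {"grip": 1, "linear": [125, 75, -150], "rot": [0, 0, 0]}]}}

```text
clock: 7.42
position: [479.5, 266.6, 232.6]
ee_rot: [-0.001, 1.0, -0.0, -0.0]
contact_force: [0.7, -0.5, -0.2]
gripper_width: 85.5
grasp_force: 0.0
```

```bash
python3 - <<'E'
from h import *
np.set_printoptions(precision=1,suppress=True)
p=get('wrist');save(p,'w3.png',1.5)
np.save('w3.npy',p,allow_pickle=True)
print(arm.read_state()['position'],p['T'][:3,3])
for k,z in dict(pump_top=99,stud_top=90,cap=0,cap_seat=23,keeper=0).items():
    for r in models.tip_of(p,k)[:3]: print(k,np.array(r['pixel']),round(r['score'],2),onz(p,r['pixel'],z))
for r in models.spot_in(p,'cap')[:3]: print(np.array(r['rect'])*1.5,r['score'])
E
```

```text
[479.7 266.4 232.5] [413.4 266.1 376.4]
pump_top [183.2 295.3] 0.57 [600.8 193.2  99. ]
stud_top [ 94.8 285.8] 0.69 [595.6  98.1  90. ]
cap [255.  124.2] 0.85 [432.7 267.2   0. ]
cap [  5. 165.] 0.59 [483.  -44.2   0. ]
cap [156.6 119.1] 0.56 [426.9 149.3   0. ]
cap_seat [254.8 121.6] 0.82 [428.6 266.9  23. ]
cap_seat [148.2 117.9] 0.75 [424.7 147.1  23. ]
keeper [166.3 252.2] 0.9 [601.5 148.3   0. ]
[203.  159.8 248.  196. ] 0.95
[  0.  229.   36.6 279.5] 0.89
[356.4 162.  414.8 215.1] 0.56
```

View pics/w3.png

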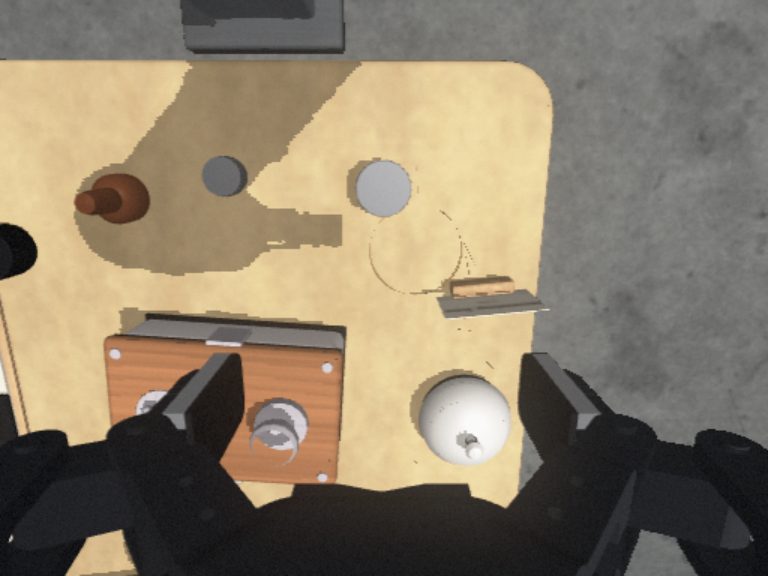

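w3 shows the cap's top disc at (384,188), small cup at (224,176), and clear space for fingers along y. The cap is at about (433,267). Grasping there.

Emit:
{"fn": "arm_command", "kwargs": {"rows": [{"grip": 1, "linear": [46.5, 0.5, 100], "rot": [0, 0, 0]}, {"grip": 1, "linear": [46.5, 0.5, 160], "rot": [0, 0, 0]}, {"grip": 1, "linear": [46.5, 0.5, 180], "rot": [0, 0, 0]}, {"grip": 1, "linear": [46.5, 0.5, 210], "rot": [0, 0, 0]}, {"grip": 1, "linear": [46.5, 0.5, 228], "rot": [0, 0, 0]}, {"grip": 1, "linear": [46.5, 0.5, 228], "rot": [0, 0, 0]}]}}

```text
clock: 8.52
position: [432.3, 266.5, 3.7]
ee_rot: [-0.001, 1.0, -0.001, -0.001]
contact_force: [0.2, 0.6, 0.5]
gripper_width: 85.4
grasp_force: 0.0
```

```bash
python3 - <<'E'
from h import *
np.set_printoptions(precision=1,suppress=True)
print(arm.read_state()['position'])
p=np.load('w3.npy',allow_pickle=True).item();print(onz(p,(256,125.3),28))
p=get('wrist');save(p,'w4.png',1.5);np.save('w4.npy',p,allow_pickle=True)
E
```

```text
[432.3 266.5   3.7]
[432.4 268.3  28. ]
```

View pics/w4.png

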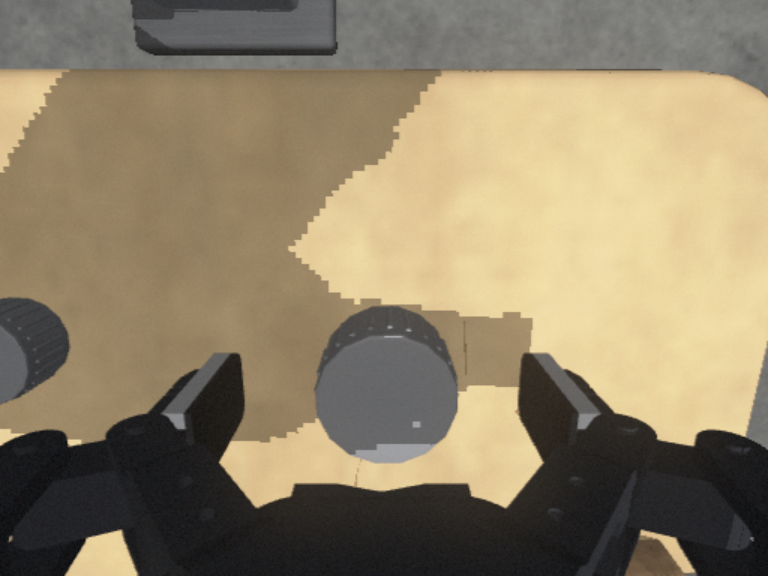

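w4 shows the ribbed grey cap centred between the pads at (387,398), within about 1.5 mm. Closing and lifting.

Emit:
{"fn": "arm_command", "kwargs": {"rows": [{"grip": 1, "linear": [1.5, 1, 0], "rot": [0, 0, 0]}, {"grip": 0, "linear": [1.5, 1, 0], "rot": [0, 0, 0]}, {"grip": 0, "linear": [1.5, 1, 0], "rot": [0, 0, 0]}, {"grip": 0, "linear": [1.5, 1, 0], "rot": [0, 0, 0]}, {"grip": 0, "linear": [1.5, 1, 0], "rot": [0, 0, 0]}, {"grip": 0, "linear": [1.5, 1, 0], "rot": [0, 0, 0]}, {"grip": 0, "linear": [1.5, 1, 0], "rot": [0, 0, 0]}]}}

```text
clock: 9.45
position: [431.5, 268.5, 6.0]
ee_rot: [-0.002, 1.0, 0.0, 0.0]
contact_force: [-0.6, -0.7, 5.6]
gripper_width: 40.4
grasp_force: 60.0
```

Emit:
{"fn": "arm_command", "kwargs": {"rows": [{"grip": 0, "linear": [0, 0, -40], "rot": [0, 0, 0]}, {"grip": 0, "linear": [0, 0, -100], "rot": [0, 0, 0]}, {"grip": 0, "linear": [0, 0, -150], "rot": [0, 0, 0]}, {"grip": 0, "linear": [0, 0, -150], "rot": [0, 0, 0]}, {"grip": 0, "linear": [0, 0, -150], "rot": [0, 0, 0]}]}}

```text
clock: 10.07
position: [430.6, 267.8, 154.6]
ee_rot: [-0.001, 1.0, -0.0, -0.0]
contact_force: [0.3, 0.2, -0.0]
gripper_width: 40.2
grasp_force: 60.7
```

```bash
python3 - <<'E'
from h import *
s=arm.read_state();print(s['position'],s['ee_rot'])
p=get('wrist');save(p,'w5.png',1.5);np.save('w5.npy',p,allow_pickle=True)
E
```

```text
[430.61483573 267.76094891 154.59923017] [-1.17898458e-03  9.99999188e-01 -8.43046458e-05 -4.75944064e-04]
```

View pics/w5.png

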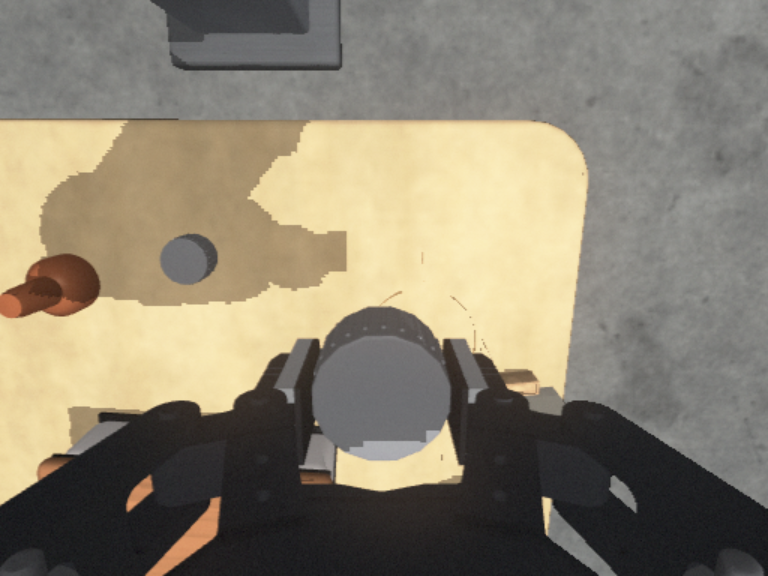

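The cap is held upright and centred, with its disc at (382,396). Moving over the stud.

Emit:
{"fn": "arm_command", "kwargs": {"rows": [{"grip": 0, "linear": [-167.5, -164.5, 0], "rot": [0, 0, 0]}, {"grip": 0, "linear": [-167.5, -164.5, 0], "rot": [0, 0, 0]}, {"grip": 0, "linear": [-167.5, -164.5, 0], "rot": [0, 0, 0]}, {"grip": 0, "linear": [-167.5, -164.5, 0], "rot": [0, 0, 0]}, {"grip": 0, "linear": [-167.5, -164.5, 10], "rot": [0, 0, 0]}, {"grip": 0, "linear": [-167.5, -164.5, 40], "rot": [0, 0, 0]}, {"grip": 0, "linear": [-167.5, -164.5, 40], "rot": [0, 0, 0]}, {"grip": 0, "linear": [-167.5, -164.5, 40], "rot": [0, 0, 0]}]}}

```text
clock: 11.12
position: [599.0, 104.7, 115.0]
ee_rot: [-0.002, 1.0, -0.0, -0.0]
contact_force: [0.2, 0.6, 0.5]
gripper_width: 40.3
grasp_force: 60.7
```

```bash
python3 - <<'E'
from h import *
np.set_printoptions(precision=1,suppress=True)
s=arm.read_state();print(s['position'],s['ee_rot'],s['contact_force'])
p=get('side');t=get('top')
for q in (p,t):
  for k in('cap_seat','stud_top','pump_top'):
    for r in models.tip_of(q,k)[:2]: print(k,np.array(r['pixel']),r['score'])
  print('exp stud',proj(q,[597.5,102.5,90]),'exp seat',proj(q,[597.5,102.5,s['position'][2]-6+23]),proj(q,[604,192,99]))
im=p['frame'][150:240,190:300,::-1];cv2.imwrite('pics/s2.png',cv2.resize(im,None,fx=6.5,fy=6.5,interpolation=2))
E
```

```text
[599.  104.7 115. ] [-0.  1. -0. -0.] [0.2 0.6 0.5]
cap_seat [307.1 198.5] 0.69
cap_seat [244.5 180.9] 0.58
stud_top [236.7 225.4] 0.25
pump_top [223.9 208.4] 0.44
exp stud [246.2 191.6] exp seat [245.9 179.2] [223.3 207. ]
cap_seat [214.4 278.4] 0.52
cap_seat [284.4 250.4] 0.48
stud_top [226.7 208.2] 0.89
exp stud [229.5 208.3] exp seat [228.7 206.2] [194.2 205.5]
```

View pics/s2.png

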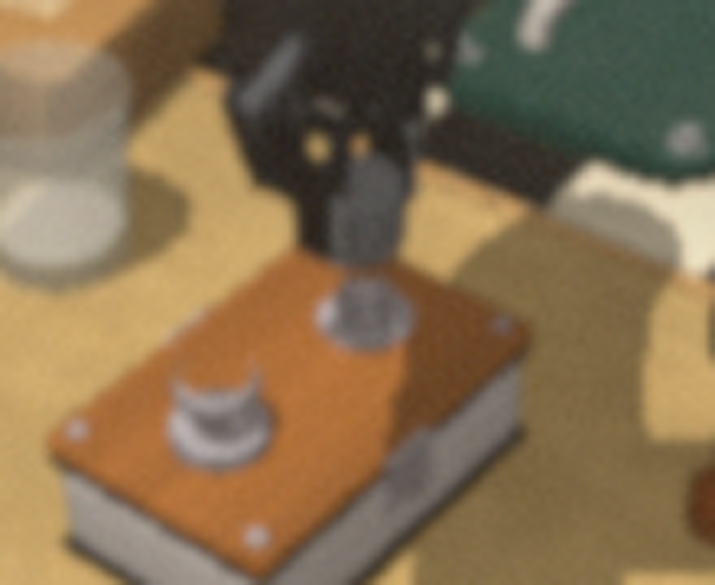

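s2 shows the cap directly above the stud, and the knob back up. Descending gently, nudging −1.5 mm in y.

Emit:
{"fn": "arm_command", "kwargs": {"rows": [{"grip": 0, "linear": [0.7, -1.5, 10], "rot": [0, 0, 0]}, {"grip": 0, "linear": [0.7, -1.5, 18], "rot": [0, 0, 0]}, {"grip": 0, "linear": [0.7, -1.5, 24], "rot": [0, 0, 0]}, {"grip": 0, "linear": [0.7, -1.5, 30], "rot": [0, 0, 0]}, {"grip": 0, "linear": [0.7, -1.5, 30], "rot": [0, 0, 0]}]}}

```text
clock: 12.15
position: [598.2, 102.6, 84.3]
ee_rot: [-0.001, 1.0, -0.0, -0.001]
contact_force: [0.3, -0.6, -0.7]
gripper_width: 40.5
grasp_force: 60.7
```

No contact yet, with the rim at about 78, so it is already over the stud. Pressing.

Emit:
{"fn": "arm_command", "kwargs": {"rows": [{"grip": 0, "linear": [0, 0, 2], "rot": [0, 0, 0]}, {"grip": 0, "linear": [0, 0, 4], "rot": [0, 0, 0]}, {"grip": 0, "linear": [0, 0, 6], "rot": [0, 0, 0]}, {"grip": 0, "linear": [0, 0, 8], "rot": [0, 0, 0]}, {"grip": 0, "linear": [0, 0, 8], "rot": [0, 0, 0]}]}}

```text
clock: 12.78
position: [599.2, 102.8, 81.6]
ee_rot: [-0.002, 1.0, -0.0, 0.001]
contact_force: [-7.7, -1.1, 20.2]
gripper_width: 40.3
grasp_force: 62.7
```

20 N at z 81.6 with −7.7 N sideways, so it looks off-centre on the balls in x. I'll ease off slightly and shift toward −x.

Emit:
{"fn": "arm_command", "kwargs": {"rows": [{"grip": 0, "linear": [0, 0, -5], "rot": [0, 0, 0]}, {"grip": 0, "linear": [1.5, 0, -5], "rot": [0, 0, 0]}, {"grip": 0, "linear": [1.5, 0, -3], "rot": [0, 0, 0]}, {"grip": 0, "linear": [1.5, 0, -3], "rot": [0, 0, 0]}]}}

```text
clock: 13.28
position: [597.2, 102.4, 80.5]
ee_rot: [-0.002, 1.0, -0.0, 0.0]
contact_force: [-2.7, -1.0, 5.4]
gripper_width: 40.2
grasp_force: 61.2
```

Emit:
{"fn": "arm_command", "kwargs": {"rows": [{"grip": 0, "linear": [0, 0, 1], "rot": [0, 0, 0]}, {"grip": 0, "linear": [0, 0, 1], "rot": [0, 0, 0]}]}}

```text
clock: 13.52
position: [597.2, 102.4, 79.8]
ee_rot: [-0.002, 1.0, -0.0, 0.0]
contact_force: [-2.8, -0.9, 7.2]
gripper_width: 40.2
grasp_force: 61.4
```

Emit:
{"fn": "arm_command", "kwargs": {"rows": [{"grip": 0, "linear": [0, 0, 2], "rot": [0, 0, 0]}, {"grip": 0, "linear": [0, 0, 2], "rot": [0, 0, 0]}]}}

```text
clock: 13.78
position: [596.3, 102.4, 75.5]
ee_rot: [-0.001, 1.0, -0.0, -0.001]
contact_force: [0.8, -0.9, -4.6]
gripper_width: 40.1
grasp_force: 61.0
```

It clicked: the balls now draw the cap down (−4.6 N). Pressing to the hard stop.

Emit:
{"fn": "arm_command", "kwargs": {"rows": [{"grip": 0, "linear": [0, 0, 2], "rot": [0, 0, 0]}, {"grip": 0, "linear": [0, 0, 4], "rot": [0, 0, 0]}, {"grip": 0, "linear": [0, 0, 6], "rot": [0, 0, 0]}, {"grip": 0, "linear": [0, 0, 6], "rot": [0, 0, 0]}]}}

```text
clock: 14.28
position: [597.4, 102.9, 73.0]
ee_rot: [-0.002, 1.0, -0.0, 0.001]
contact_force: [-3.8, -0.9, 8.4]
gripper_width: 40.2
grasp_force: 62.3
```

Emit:
{"fn": "arm_command", "kwargs": {"rows": [{"grip": 0, "linear": [0, 0, 0], "rot": [0, 0, 0]}, {"grip": 0, "linear": [0, 0, 0], "rot": [0, 0, 0]}, {"grip": 0, "linear": [0, 0, 0], "rot": [0, 0, 0]}, {"grip": 0, "linear": [0, 0, 0], "rot": [0, 0, 0]}]}}

```text
clock: 14.78
position: [597.4, 102.9, 73.0]
ee_rot: [-0.002, 1.0, 0.0, 0.001]
contact_force: [-3.3, -0.2, 7.5]
gripper_width: 40.2
grasp_force: 62.3
```

TCP z is 73.0, exactly the predicted home height. I'll add margin to the push.

Emit:
{"fn": "arm_command", "kwargs": {"rows": [{"grip": 0, "linear": [0.5, 0, 2], "rot": [0, 0, 0]}, {"grip": 0, "linear": [0.5, 0, 3], "rot": [0, 0, 0]}, {"grip": 0, "linear": [0.5, 0, 3], "rot": [0, 0, 0]}, {"grip": 0, "linear": [0.5, 0, 3], "rot": [0, 0, 0]}]}}

```text
clock: 15.28
position: [597.5, 102.9, 72.8]
ee_rot: [-0.002, 1.0, -0.0, 0.002]
contact_force: [-8.2, -1.1, 19.6]
gripper_width: 40.0
grasp_force: 63.5
```

```bash
python3 -c "
from h import *
s=arm.read_state();print(s['position'],s['contact_force']);print(job.job_done())"
```

```text
[597.47975878 102.89121321  72.84879587] [-8.15992926 -1.0527197  19.58282019]
the job is handed in; nothing more can be done
None
```

The keeper is sealed and the job is handed in: the pump knob was pushed to its stop and sprang back, then the large grey cap clicked onto the stud and sits fully home by height and force readings, with the fingers still pressing it down at about 20 N.

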